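Set the strap slitter's fence, clamp it and start the machine at its key box

ROBOT

A 6-joint arm with a two-finger parallel gripper is mounted at the origin on the work surface. World frame = base frame: x ahead of the robot, y to its left, z up, the work surface at z = 0. Lengths are in m, angles in rad, forces in N, time in s.
With the tool pointing down it reaches from about 0.35 to 0.725 m from the base axis. Payload 6 kg.
Tool frame: the origin (TCP) lies on the centre line of the jaws, within the pads' length; the fingertips stand manip.tips_ahead ahead of it and the grasp point (between the pads) lies 6 mm ahead of it (manip.tips_ahead is the distance from the TCP to the fingertips, in m); y points along the fingers, x is the direction in which the jaws open and shut, and the axes are right-handed (so a half turn about y gives the same grasp; the last joint's range is limited). The gripper opens to 85 mm and grips with 20 to 120 N. Pads are 22 mm wide; open, the fingers measure 114 mm over their backs; the gripper's body (76 mm by 85 mm) begins 54 mm behind the grasp point. The pads swing forward as they close: fully open they stand 13 mm farther back than shut.
Start: joints at [-0.875, 0.04, 0.085, 0, -1.615, -0.334], TCP at [0.212, -0.561, 0.256] pointing down, gripper open.
Joint ranges: [-2.56, 2.56], [-1.29, 2.01], [-1.08, 1.49], [-3.29, 1.98], [-2.81, -0.18], [-2.99, 2.99]. Speed limits (rad/s): [2.57, 2.57, 3.01, 3.14, 3.14, 3.14].

INTERFACE

Orientations are given as [roll, pitch, yaw] about the fixed x, y, z axes, in that order (R = Rz(yaw) Ry(pitch) Rx(roll)).
In Python, from workcell import manip gives the robot as it stands. The module is installed in compiled form; this text tells all that it offers.
- The arm moves only by the tool jog_arm, never from a script. Its argument "commands" is a list of rows, each an object of numbers: "x", "y", "z": the shift along the tool's x, y, z in cm; "yaw": the turn about the tool's y in degrees. A call has exactly 10 rows; each row is the pose to reach, as a shift and turn from the pose commanded when the call began, along the tool's axes at that moment; what a row does not reach only later rows make up. A row lasts 1/8 s, in which the tool goes at most 62.5 mm and 10.7 degrees, less where a joint would pass 70% of its speed; a pose out of reach is approached as far as the arm can. A call with a gripper value outside its range is refused whole. "fingers" is the gripper's target within -1 to 1 (shut at 1, half-way at 0, fully open at -1), set as the call begins (left out, the last holds). The fingers move at their own pace and stop on an object; "squeeze" is the grip in N (left out, the last holds). Time passes only in rows, so rows that repeat a pose let the fingers close, or fill a call up. It gives the time, the measured TCP pose, the force and the opening at its end, in the units of the state.
- manip.sense(): the state, without advancing time (a new reading comes with each control period).
- manip.grab_frame(name): name is "side" or "top" or "wrist"; returns (picture, depth): 420x560x3 uint8, red, green, blue; 420x560 float32, m along the optical axis (not along the pixel's ray), 0 where there is no reading.
- manip.camera_info(name): a dict with "fovy" (degrees; the focal length in pixels is half the picture's height over the tangent of half this angle, whatever the lens; pixels are square), "cx", "cy" (the principal point, pixels), "origin" and "orientation" of the camera in the world; the wrist camera has in their place "mount" (4x4, takes a point from camera to tool coordinates, whose origin is the TCP and whose axes are the tool frame's). Camera axes: x right, y down, z forward; pixel columns grow to the right and rows downward; lengths in m; the calibration is good to about 2 mm. A picture is of the moment at which its call begins: read the wrist's pose just before it. camera_info takes no time and is no camera call.
- manip.sign_off(): hands the job in, once; it reports no verdict.
Trained networks look in the newest picture that a camera, given by its name, has taken for a name from the list of things; names that differ only in an ending like _2 or _b are one class to them, and where a whole thing is asked for, a point or a joint stands for the part that bears it (a point fixed in the world has none). Each returns a list of dicts, best first, with "score" (0 to 1); they miss things now and then, are a little off and sometimes report something else, mostly with a low value. They report only what shows in the picture. A call takes as long as a camera call.
- manip.recognise(target, camera): "point" ([x, y, z] in m, in world coordinates, good to about 4 mm: the middle of the surface that is visible of it).
The state is a dict: "t": time; "joint_pos": joint angles; "qvel": joint speeds; "tau": joint torques, N m; "tool_pos": TCP position; "tool_rot": TCP orientation; "wrist_force": force on the tool from outside, world axes, zero at the start; "wrist_torque": the same for the moment, N m; "opening": finger opening in m.
Only numpy, scipy, OpenCV 4.12 (cv2) and the standard library are available. Lean on these libraries where they do the work, as an engineer would, in place of code of your own. Each camera call takes 0.05 s, during which the arm holds its last target.

TASK

Set up the strap slitter: slide the grey fence along its slots until its pointer stands inside the red band on the scale, then swing the ball-ended clamp lever clockwise (seen from above) fully home to lock it there. Only then, on the key box, press the blue key, the yellow key and the green key in that order, one at a time, each fully down and let up again before the next. Never press the red stop key, and leave the other things on the bench where they are.

Things in the scene. Friction and masses are not known exactly. Their poses are not given: they have to be found in the camera images.
- slitter: Bench strap slitter, fixed. Origin: at bench height below the aluminium bed (bed top 20 mm up, x -100 to 100, y -140 to +170 mm in slitter axes). The fence slides along its y axis; a cream drive housing, 145 mm tall, closes the +y end (its nose overhangs from y = +135 mm, 78 mm up). Two bolts at x = -40 and +35 mm, y = 0, pass through the fence's slots.
- fence (a joint): Slide of the fence, 0 to 0.075 m, growing as the fence moves along the slitter's +y towards the cream housing. Dry friction of about 3 N: it stays where it is left. It starts short of the band, on its -y side. The clamp does not stiffen it further, so do not knock it afterwards. If it went too far, push it back by the outer (+y) face of its steel guide wall, 51 mm high above the bench, 63 mm in +y from the pointer tip.
- fence_pointer (a point): Tip of the fence's black pointer, 25 mm above the bench, at the robot side (-x) of the fence; it runs over the white scale.
- fence_lip (a point): Middle of the top edge of the outer (-y) face of the blue upright lip on the fence's -y edge; push this face to move the fence to +y. The fence is a slotted grey plate 136 mm (x) by 124 mm (y), 5 mm thick, on the bed; the lip runs along x over all 136 mm, 51 mm high above the bench, its outer face 62 mm in -y from the pointer tip.
- mark: Red band across the white scale, 8 mm wide along the slitter's y and 26 mm long; origin at its centre, axes as the slitter's. The pointer tip must lie within the band's 8 mm.
- clamp (a joint): Turn of the clamp lever about the vertical through point clamp_axis: 0 = loose stop (the arm points 43 degrees from the slitter's +x towards its +y), growing clockwise seen from above to 1.5 rad = home stop (arm 43 degrees from +x towards -y). Dry friction, about 2 N at the ball; it stays where it is left. Starts between 0 and 0.3.
- clamp_axis (a point): Point on the lever's turning axis, 68 mm above the bench, on the far (+x) bolt.
- clamp_ball (a point): Centre of the black ball (diameter 26 mm) at the lever's end, 70 mm from the axis and 68 mm above the bench. Push it sideways with the shut fingers.
- key_box: Grey key box, fixed, 130 x 130 mm, dark top 43 mm above the bench; origin under its centre. Four round keys stand on it at (+-30, +-30) mm in the box's axes; which colour is where varies. The machine ignores a blue, yellow or green key pressed out of turn, but two down at once are a fault.
- key_blue_top (a point): Centre of the top of the blue key, a blue cap 26 mm across (65 mm above the bench when up) in a black collar 42 mm across whose top is 10 mm below the cap's.
- key_yellow_top (a point): Centre of the top of the yellow key, a yellow cap 26 mm across (65 mm above the bench when up) in a black collar 42 mm across whose top is 10 mm below the cap's.
- key_green_top (a point): Centre of the top of the green key, a green cap 26 mm across (65 mm above the bench when up) in a black collar 42 mm across whose top is 10 mm below the cap's.
- key_red_top (a point): Centre of the top of the red key, a red cap 26 mm across (65 mm above the bench when up) in a black collar 42 mm across whose top is 10 mm below the cap's.
- key_blue (a joint): How far the blue key is pressed, m: 0 up, 0.006 fully down (about 5 N; it springs back when let go).
- key_yellow (a joint): How far the yellow key is pressed, m: 0 up, 0.006 fully down (about 5 N; it springs back when let go).
- key_green (a joint): How far the green key is pressed, m: 0 up, 0.006 fully down (about 5 N; it springs back when let go).
- key_red (a joint): How far the red key is pressed, m: 0 up, 0.006 fully down (about 5 N; it springs back when let go). The stop key: never press it.
- thread_cone: Bystander: dark red cone of thread, 52 mm across, 75 mm tall, origin at its foot, beyond the machine.
- glue_jar: Bystander: amber jar with white cap, 60 mm across, 75 mm tall, origin at its foot, beyond the key box.
- buckle: Bystander: brass frame buckle, 40 x 30 x 5 mm, lying on the slitter's bed at the robot side, between fence and housing; origin under its centre.
- mallet: Bystander: hammer with wooden handle, 240 mm long, lying beyond the slitter.
- awl: Bystander: awl with dark wooden handle, 160 mm long, lying to the right of the key box.
- glue_brush: Bystander: brush lying at the left, near the robot.
- wax_block: Bystander: yellowish block of wax, 60 x 40 x 22 mm, lying at the right, near the robot.

How it is judged:
On the way, in this order (a step that is already met when the one before it is completed fails the run):
1. the fence stands still with its pointer in the red band, the clamp still loose (y of fence_pointer in the frame of mark between -0.004 and 0.004 m and velocity of joint fence between -0.004 and 0.004 m/s and value of joint clamp below 0.9 rad), for 0.2 s.
2. the clamp lever is swung home and the pointer is still in the band (y of fence_pointer in the frame of mark between -0.004 and 0.004 m and value of joint clamp above 1.3 rad), for 0.1 s.
3. the blue key is fully down, the others up (value of joint key_blue above 0.0045 m and value of joint each of key_yellow, key_green, key_red below 0.0015 m), for 0.05 s.
4. the blue key is let up (value of joint each of key_blue, key_yellow, key_green, key_red below 0.0015 m), for 0.05 s.
5. the yellow key is fully down, the others up (value of joint key_yellow above 0.0045 m and value of joint each of key_blue, key_green, key_red below 0.0015 m), for 0.05 s.
6. the yellow key is let up (all of step 4), for 0.05 s.
7. the green key is fully down, the others up (value of joint key_green above 0.0045 m and value of joint each of key_blue, key_yellow, key_red below 0.0015 m), for 0.05 s.
8. the green key is let up (all of step 6), for 0.05 s.
At the end, for the whole second after the job is handed in: The fence is at rest with its pointer tip within 4 mm of the middle of the red band, the clamp lever is home (over 1.3 of 1.5 rad), and all four keys are up (less than 1 mm pressed), after blue, yellow and green were each pressed at least 4.5 mm in that order with the others up (all of step 2 and value of joint each of key_blue, key_yellow, key_green, key_red below 0.001 m and velocity of joint fence between -0.004 and 0.004 m/s); the robot touches nothing.
It fails at once if the red stop key is pressed (more than 2 mm) (value of joint key_red above 0.002 m).
It fails at once if two keys are pressed at once (value of joint each of key_blue, key_yellow above 0.002 m or value of joint each of key_blue, key_green above 0.002 m or value of joint each of key_yellow, key_green above 0.002 m).
It fails at once if a key is pressed before the clamp is home (value of joint clamp below 1.25 rad and value of joint any of key_blue, key_yellow, key_green, key_red above 0.002 m).
It fails at once if the clamp is swung past 1.0 rad while the pointer is out of the band (value of joint clamp above 1 rad and (y of fence_pointer in the frame of mark above 0.004 m or y of fence_pointer in the frame of mark below -0.004 m)).
It fails at once if a bystander is moved by more than 25 mm (distance of any of thread_cone, glue_jar, buckle, mallet, awl, glue_brush, wax_block from where it was at the start of the episode above 0.025 m).
It also fails if it takes over 64 s, if anything falls off the work surface, if the arm or the gripper's body presses on something with over 40 N, if the wrist force passes 120 N, or if a joint passes its speed limit or range.

## Working session

There is one attempt and no reset: what is moved stays moved. The work goes in short steps, Python scripts to look and compute and a tool call to move; the robot and the scene stay as the last step left them, time stands still between calls to the robot, and variables do not carry over. Pictures are saved under pics/ and viewed, and the job is handed in when it is done.

Besides the shell and the picture viewer there is one more tool, called as name(argument=value, ...), one argument or row to a line, values as JSON. jog_arm: Moves the arm, as the interface text tells. Its arguments: {"type":"object","properties":{"commands":{"type":"array"},"fingers":{"type":"number"},"squeeze":{"type":"number"}},"required":["commands"]}

```bash
mkdir -p pics
python3 - <<'E'
from workcell import manip
import cv2
s=manip.sense();print(s['t'],s['tool_pos'],s['tool_rot'],s['opening'],manip.tips_ahead)
for n in ('top','side'):
    p,d=manip.grab_frame(n);cv2.imwrite(f'pics/{n}0.png',p[:,:,::-1]);print(n,manip.camera_info(n))
for t in ['fence_pointer','fence_lip','mark','clamp_axis','clamp_ball','key_blue_top','key_yellow_top','key_green_top','key_red_top','key_box','slitter']:
    for r in manip.recognise(t,'top')[:2]: print(t,r)
print(manip.sense()['t'])
E
```

```text
0.0 [ 0.21235817 -0.5608583   0.25526805] [-1.57070511e+00 -1.78624791e-03  1.93256387e+00] 0.08554485789974654 0.025
top {'fovy': 49.231071329273306, 'cx': 277.3336955567033, 'cy': 202.79916403153055, 'origin': array([ 0.38315769, -0.0453084 ,  1.40010146]), 'orientation': array([-3.02168430e+00, -2.31519573e-03, -1.58705852e+00])}
side {'fovy': 43.9652643926838, 'cx': 287.5870433903726, 'cy': 207.08050635631344, 'origin': array([-0.10943753,  1.13951123,  0.92974461]), 'orientation': array([-2.14681691,  0.02151482, -2.65770803])}
fence_pointer {'point': [0.5399, 0.0549, 0.0252], 'score': 0.96}
fence_lip {'point': [0.5387, 0.0566, 0.022], 'score': 0.65}
clamp_axis {'point': [0.6008, 0.1163, 0.0714], 'score': 0.66}
clamp_axis {'point': [0.5348, 0.1814, 0.0287], 'score': 0.63}
clamp_ball {'point': [0.5993, 0.1161, 0.0696], 'score': 0.72}
key_blue_top {'point': [0.5303, 0.1818, 0.0199], 'score': 0.71}
key_blue_top {'point': [0.7318, 0.1523, 0.0248], 'score': 0.57}
key_yellow_top {'point': [0.4726, -0.3347, 0.0654], 'score': 0.6}
key_green_top {'point': [0.512, -0.2571, 0.0676], 'score': 0.46}
key_red_top {'point': [0.4569, -0.2795, 0.0663], 'score': 0.6}
key_red_top {'point': [0.2956, 0.39, 0.0178], 'score': 0.54}
key_box {'point': [0.4955, -0.29, 0.0442], 'score': 0.67}
key_box {'point': [0.6012, 0.1159, 0.0705], 'score': 0.57}
slitter {'point': [0.5287, 0.1772, 0.0186], 'score': 0.58}
0.65
```

View pics/top0.png

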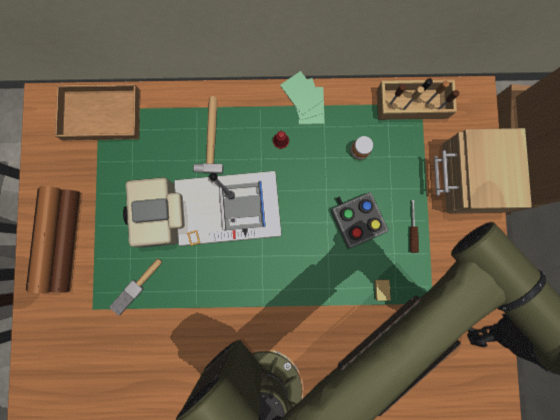

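View pics/side0.png

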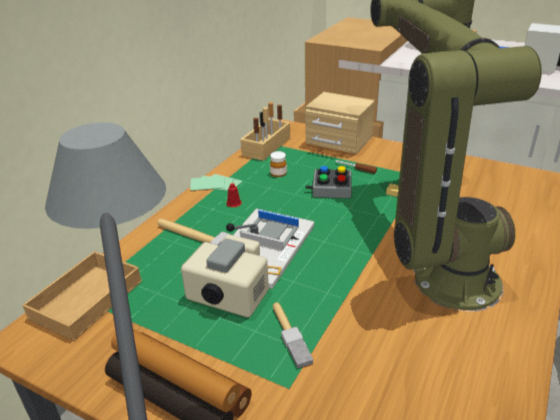

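```bash
cat > h.py <<'E'
from workcell import manip
import numpy as np,cv2
from scipy.spatial.transform import Rotation as R
def cam(n):
    c=manip.camera_info(n);f=210/np.tan(np.radians(c['fovy'])/2)
    return c,f,R.from_euler('xyz',c['orientation']).as_matrix()
def px(n,u,v,z):
    c,f,M=cam(n);r=M@np.array([(u-c['cx'])/f,(v-c['cy'])/f,1]);return c['origin']+r*(z-c['origin'][2])/r[2]
def proj(n,P):
    c,f,M=cam(n);q=M.T@(np.array(P)-c['origin']);return c['cx']+f*q[0]/q[2],c['cy']+f*q[1]/q[2]
def tocam_tool():
    s=manip.sense();return s,R.from_euler('xyz',s['tool_rot']).as_matrix()
def wpose():
    s,M=tocam_tool();T=np.eye(4);T[:3,:3]=M;T[:3,3]=s['tool_pos'];return T@np.array(manip.camera_info('wrist')['mount'])
def wpx(T,u,v,z):
    c=manip.camera_info('wrist');f=210/np.tan(np.radians(c['fovy'])/2)
    r=T[:3,:3]@np.array([(u-c['cx'])/f,(v-c['cy'])/f,1]);return T[:3,3]+r*(z-T[2,3])/r[2]
E
python3 - <<'E'
from h import *
p=cv2.imread('pics/top0.png')
a=cv2.resize(p[160:260,160:300],None,fx=5.6,fy=5.6,interpolation=cv2.INTER_CUBIC);cv2.imwrite('pics/z1.png',a)
a=cv2.resize(p[180:260,320:400],None,fx=7,fy=7,interpolation=cv2.INTER_CUBIC);cv2.imwrite('pics/z2.png',a)
s,M=tocam_tool();print(M)
c=manip.camera_info('wrist');print(c)
E
```

```text
[[-3.53896687e-01 -5.83560739e-05 -9.35284519e-01]
 [ 9.35284513e-01  1.07476034e-04 -3.53896691e-01]
 [ 1.21172692e-04 -9.99999993e-01  1.65441200e-05]]
{'fovy': 65.48234446719778, 'cx': 279.5408017136801, 'cy': 208.61936685144704, 'mount': array([[ 9.99999820e-01,  3.12086953e-04, -5.12348435e-04,
        -3.13315899e-04],
       [ 5.78512906e-04, -2.75571634e-01,  9.61280365e-01,
        -1.17682515e-01],
       [ 1.58814364e-04, -9.61280488e-01, -2.75571765e-01,
         6.97016800e-02],
       [ 0.00000000e+00,  0.00000000e+00,  0.00000000e+00,
         1.00000000e+00]])}
```

```bash
sleep 1
```

```text
(no output)
```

View pics/z1.png

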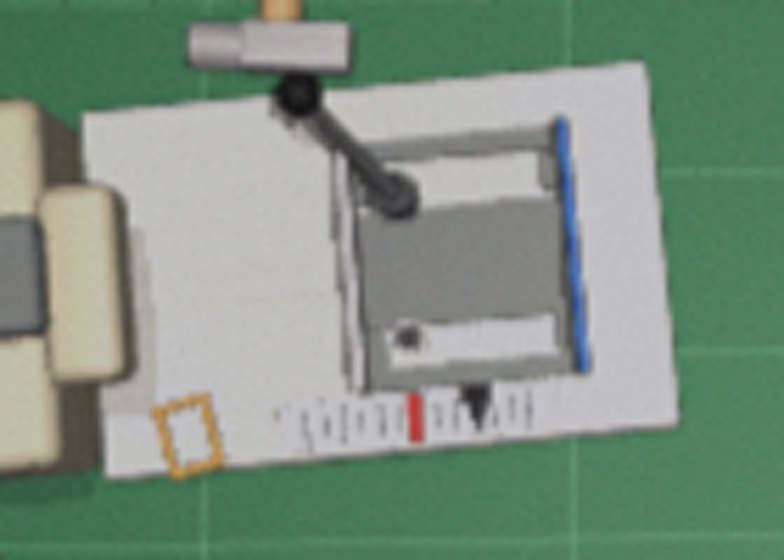

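View pics/z2.png

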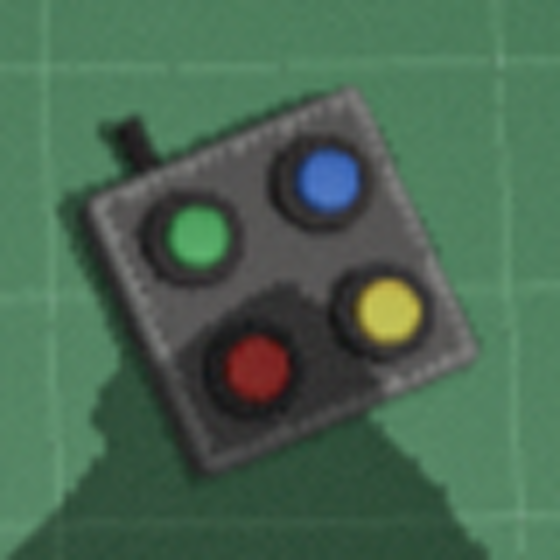

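Run:
```python
from h import *
def z1(u,v,z): return px('top',160+(u+.5)/5.6-.5,160+(v+.5)/5.6-.5,z)
def z2(u,v,z): return px('top',320+(u+.5)/7-.5,180+(v+.5)/7-.5,z)
cs=[z1(83,113,.02),z1(645,62,.02),z1(678,425,.02),z1(105,478,.02)]
print('bed',np.round(cs,4).tolist())
yd=cs[3]-cs[2];yd/=np.linalg.norm(yd);print('yaw from y',np.degrees(np.arctan2(-yd[0],yd[1])))
xd=cs[1]-cs[2];print('yaw from x',np.degrees(np.arctan2(xd[1],xd[0])),np.linalg.norm(xd))
for n,a in dict(pt=(480,425,.025),mark=(416,418,.0205),ball=(298,93,.068),axis=(400,195,.068),lip0=(560,118,.051),lip1=(587,372,.051),bolt2=(407,337,.03)).items(): print(n,np.round(z1(*a),4))
for n,a in dict(g=(198,235),b=(329,182),y=(389,310),r=(258,369)).items(): print(n,np.round(z2(*a,.065),4))
```

```text
bed [[0.6251, 0.2615, 0.02], [0.6485, -0.045, 0.02], [0.4502, -0.0596, 0.02], [0.4269, 0.2476, 0.02]]
yaw from y 4.351628108657958
yaw from x 4.220451371737997 0.19879662830684852
pt [0.4517 0.0464 0.025 ]
mark [0.4562 0.081  0.0205]
ball [0.6256 0.1379 0.068 ]
axis [0.5705 0.0844 0.068 ]
lip0 [0.613  0.0007 0.051 ]
lip1 [ 0.4773 -0.0119  0.051 ]
bolt2 [0.4991 0.0847 0.03  ]
g [ 0.5102 -0.2569  0.065 ]
b [ 0.5316 -0.3126  0.065 ]
y [ 0.4775 -0.3355  0.065 ]
r [ 0.4538 -0.2799  0.065 ]
```

jog_arm(
  commands=[
    {"x": 3.6,"z": -4.9,"yaw": 1.6},
    {"x": 7.1,"z": -9.9,"yaw": 3.3},
    {"x": 10.7,"z": -14.8,"yaw": 4.9},
    {"x": 14.2,"z": -19.8,"yaw": 6.6},
    {"x": 17.8,"z": -24.7,"yaw": 8.2},
    {"x": 21.4,"z": -29.6,"yaw": 9.8},
    {"x": 24.9,"z": -34.6,"yaw": 11.5},
    {"x": 28.5,"z": -39.5,"yaw": 13.1},
    {"x": 32.0,"z": -44.5,"yaw": 14.8},
    {"x": 35.6,"z": -49.4,"yaw": 16.4},
  ],
  fingers=1,
)

```text
invalid input
```

Run:
```python
from h import *
T=wpose();s=manip.sense();p,d=manip.grab_frame('wrist');cv2.imwrite('pics/w1.png',p[:,:,::-1]);np.savez('w1.npz',T=T,d=d)
print(s['t'],s['tool_pos'],np.degrees(s['tool_rot']),s['opening'])
for t in ['fence_pointer','fence_lip','mark','clamp_ball','clamp_axis']:
    for r in manip.recognise(t,'wrist')[:2]: print(t,r)
```

```text
0.65 [ 0.2123811 -0.561121   0.2562482] [-8.99990521e+01 -6.94268385e-03  1.10725840e+02] 0.08538661005014905
```

View pics/w1.png

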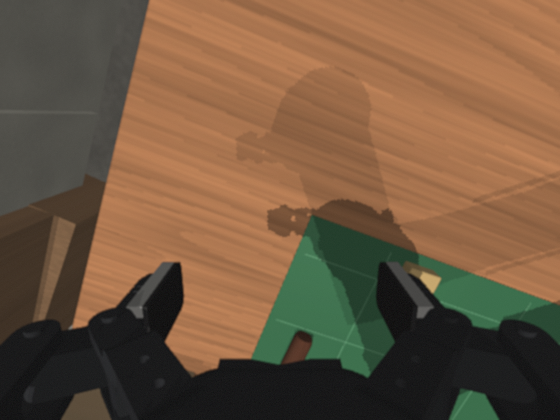

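jog_arm(
  commands=[
    {"x": 3.6,"y": 0,"z": -4.9,"yaw": 1.6},
    {"x": 7.1,"y": 0,"z": -9.9,"yaw": 3.3},
    {"x": 10.7,"y": 0,"z": -14.8,"yaw": 4.9},
    {"x": 14.2,"y": 0,"z": -19.8,"yaw": 6.6},
    {"x": 17.8,"y": 0,"z": -24.7,"yaw": 8.2},
    {"x": 21.4,"y": 0,"z": -29.6,"yaw": 9.8},
    {"x": 24.9,"y": 0,"z": -34.6,"yaw": 11.5},
    {"x": 28.5,"y": 0,"z": -39.5,"yaw": 13.1},
    {"x": 32.0,"y": 0,"z": -44.5,"yaw": 14.8},
    {"x": 35.6,"y": 0,"z": -49.4,"yaw": 16.4},
  ],
  fingers=1,
  squeeze=60,
)

```text
t: 2.2
tool_pos: [0.5493, -0.0514, 0.2567]
tool_rot: [-1.572, -0.0, 1.646]
wrist_force: [0.2, -1.0, -0.5]
opening: -0.0001
```

Run:
```python
from h import *
T=wpose();s=manip.sense();p,d=manip.grab_frame('wrist');cv2.imwrite('pics/w2.png',p[:,:,::-1]);np.savez('w2.npz',T=T,d=d)
print(s['t'],s['tool_pos'],np.degrees(s['tool_rot']),s['opening'])
for t in ['fence_pointer','fence_lip','mark','clamp_ball','clamp_axis']:
    for r in manip.recognise(t,'wrist')[:2]: print(t,r)
```

```text
2.2 [ 0.54925028 -0.0513961   0.25665171] [-9.00474865e+01 -5.55499888e-03  9.42945004e+01] -0.00010386135524208008
fence_pointer {'point': [0.5323, 0.0582, 0.0252], 'score': 0.62}
fence_lip {'point': [0.5306, 0.0639, 0.0246], 'score': 0.79}
mark {'point': [0.4539, 0.0837, 0.0211], 'score': 0.7}
mark {'point': [0.5313, 0.06, 0.0255], 'score': 0.26}
clamp_ball {'point': [0.4484, 0.2004, 0.0268], 'score': 0.68}
clamp_ball {'point': [0.5935, 0.1094, 0.0711], 'score': 0.57}
clamp_axis {'point': [0.5318, 0.0976, 0.0208], 'score': 0.91}
clamp_axis {'point': [0.5305, 0.0639, 0.0251], 'score': 0.29}
```

View pics/w2.png

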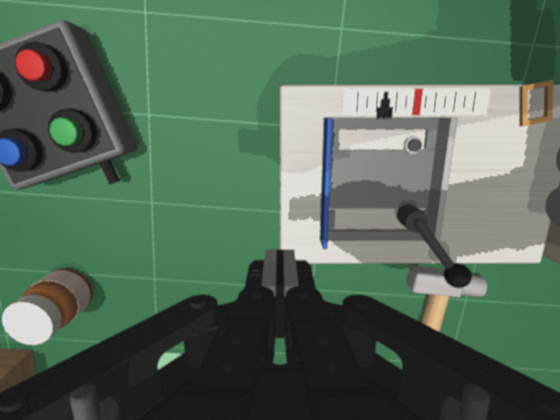

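```bash
cat >> h.py <<'E'
yaw=np.radians(4.3);XD=np.array([np.cos(yaw),np.sin(yaw),0]);YD=np.array([-np.sin(yaw),np.cos(yaw),0])
def sl(P): P=np.asarray(P);return np.round([P@XD*1000,P@YD*1000,P[2]*1000],1)
E
python3 - <<'E'
from h import *
T=np.load('w2.npz')['T']
p=cv2.imread('pics/w2.png');cv2.imwrite('pics/z3.png',cv2.resize(p[80:260,310:500],None,fx=4,fy=4,interpolation=cv2.INTER_CUBIC)[:600])
cs=dict(bl=(281,86,.02),tl=(281,262,.02),pt=(386,94,.025),mk=(418,101,.0205),lipN=(327,119,.051),lipF=(324,247,.051),ball=(458,275,.068),axis=(408,215,.068),bolt=(413,145,.03),lipb=(320,200,.025),tip=(280,252,.232))
for n,a in cs.items(): print(n,sl(wpx(T,*a)))
print('tcp',sl(manip.sense()['tool_pos']))
E
```

```text
bl [446.1 -91.4  20. ]
tl [641.9 -91.1  20. ]
pt [454.1  14.7  25. ]
mk [460.6  49.7  20.5]
lipN [478.1 -47.5  51. ]
lipF [609.7 -45.4  51. ]
ball [633.8  92.1  68. ]
axis [568.7  33.2  68. ]
bolt [504.4  45.8  30. ]
lipb [564.7 -48.2  25. ]
tip [536.3 -92.5 232. ]
tcp [542.6 -94.8 256.5]
```

View pics/z3.png

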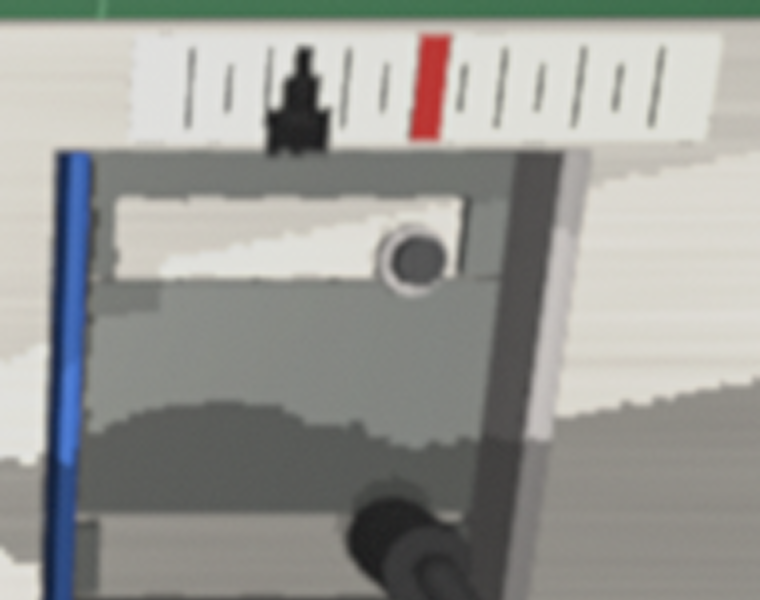

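jog_arm(
  commands=[
    {"x": 0,"y": 4,"z": 0,"yaw": 0},
    {"x": 0,"y": 10,"z": 0,"yaw": 0},
    {"x": 0,"y": 15,"z": 0,"yaw": 0},
    {"x": 0,"y": 18.5,"z": 0,"yaw": 0},
    {"x": 0,"y": 20,"z": 0,"yaw": 0},
    {"x": 0.5,"y": 20,"z": 0,"yaw": 0},
    {"x": 1.2,"y": 20,"z": 0,"yaw": 0},
    {"x": 1.8,"y": 20,"z": 0,"yaw": 0},
    {"x": 2,"y": 20,"z": 0,"yaw": 0},
    {"x": 2,"y": 20,"z": 0,"yaw": 0},
  ],
)

```text
t: 3.75
tool_pos: [0.547, -0.033, 0.0566]
tool_rot: [-1.571, -0.0, 1.647]
wrist_force: [-0.1, 0.3, 0.5]
opening: -0.0001
```

```bash
cat > look.py <<'E'
import sys
from h import *
n=sys.argv[1]
T=wpose();s=manip.sense();p,d=manip.grab_frame('wrist');cv2.imwrite(f'pics/{n}.png',p[:,:,::-1]);np.savez(f'{n}.npz',T=T,d=d)
print(s['t'],sl(s['tool_pos']),np.degrees(s['tool_rot']),s['wrist_force'])
E
python3 look.py w3
```

```text
3.75 [543.  -74.   56.6] [-9.00261985e+01 -1.01086410e-02  9.43593925e+01] [-0.09151825  0.2758245   0.54947256]
```

View pics/w3.png

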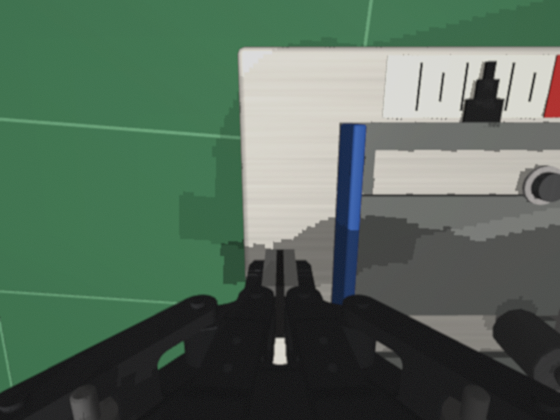

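jog_arm(
  commands=[
    {"x": 0.5,"y": 0,"z": 0,"yaw": 0},
    {"x": 0.9,"y": 0,"z": 0,"yaw": 0},
    {"x": 1.2,"y": 0,"z": 0,"yaw": 0},
    {"x": 1.5,"y": 0,"z": 0,"yaw": 0},
    {"x": 1.8,"y": 0,"z": 0,"yaw": 0},
    {"x": 2.1,"y": 0,"z": 0,"yaw": 0},
    {"x": 2.4,"y": 0,"z": 0,"yaw": 0},
    {"x": 2.7,"y": 0,"z": 0,"yaw": 0},
    {"x": 3,"y": 0,"z": 0,"yaw": 0},
    {"x": 3,"y": 0,"z": 0,"yaw": 0},
  ],
)

```text
t: 5.05
tool_pos: [0.5445, -0.003, 0.0563]
tool_rot: [-1.571, -0.001, 1.647]
wrist_force: [0.4, -0.7, -0.1]
opening: -0.0001
```

```bash
python3 look.py w4
```

```text
5.05 [542.8 -43.8  56.3] [-8.99927883e+01 -3.23673160e-02  9.43497561e+01] [ 0.3583556  -0.67506357 -0.11174756]
```

View pics/w4.png

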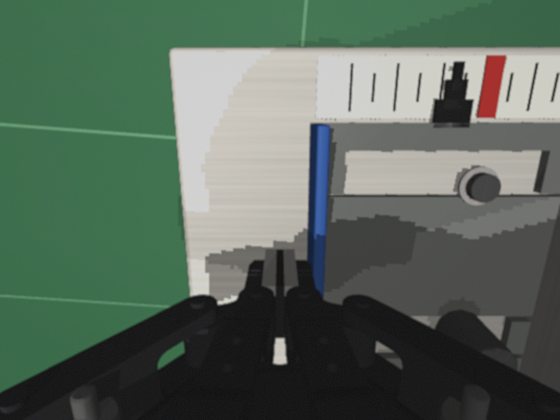

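```bash
cat > pm.py <<'E'
import sys
from h import *
n=sys.argv[1]; T=np.load(n+'.npz')['T']
p=cv2.imread(f'pics/{n}.png').astype(int)
m=(p[:,:,2]>130)&(p[:,:,1]<80)&(p[:,:,0]<80);m[200:]=0
v,u=np.nonzero(m);print('mark px',u.min(),u.max(),v.min(),v.max())
pu,pv=float(sys.argv[2]),float(sys.argv[3])
pt=wpx(T,pu,pv,.025)
r=np.array([sl(wpx(T,a,b,.0205))[:2] for a,b in zip(u,v)])
print('pt',sl(pt),'mark mean',r.mean(0),'edges',np.percentile(r[:,1],[1,99]))
near=r[abs(r[:,0]-sl(pt)[0])<4]
print('delta',r[:,1].mean()-sl(pt)[1], near[:,1].mean()-sl(pt)[1] if len(near) else None)
E
python3 pm.py w4 457.5 64
python3 - <<'E'
import cv2
p=cv2.imread('pics/w4.png');cv2.imwrite('pics/z4.png',cv2.resize(p[45:135,420:540],None,fx=6,fy=6,interpolation=cv2.INTER_CUBIC))
E
```

```text
mark px 478 504 56 116
pt [452.5  30.7  25. ] mark mean [460.71530418  49.05247148] edges [45.3 52.8]
delta 18.35247148288973 18.37514124293786
```

View pics/z4.png

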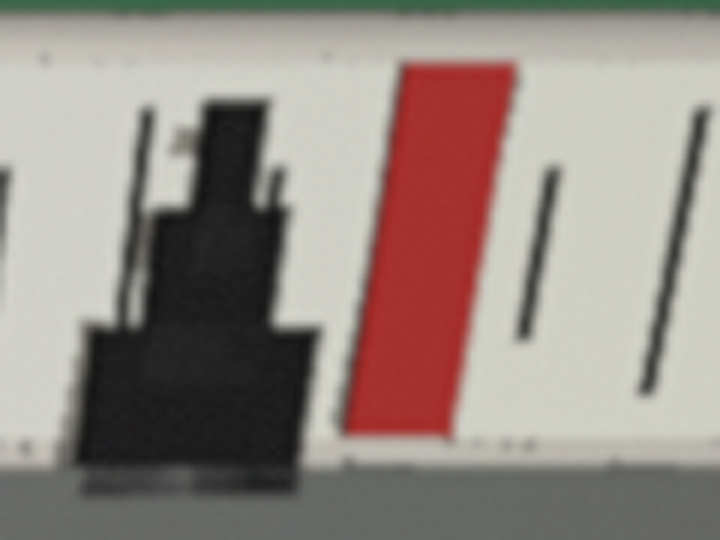

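jog_arm(
  commands=[
    {"x": 0.3,"y": 0,"z": 0,"yaw": 0},
    {"x": 0.5,"y": 0,"z": 0,"yaw": 0},
    {"x": 0.7,"y": 0,"z": 0,"yaw": 0},
    {"x": 0.9,"y": 0,"z": 0,"yaw": 0},
    {"x": 1.1,"y": 0,"z": 0,"yaw": 0},
    {"x": 1.3,"y": 0,"z": 0,"yaw": 0},
    {"x": 1.5,"y": 0,"z": 0,"yaw": 0},
    {"x": 1.6,"y": 0,"z": 0,"yaw": 0},
    {"x": 1.7,"y": 0,"z": 0,"yaw": 0},
    {"x": 1.7,"y": 0,"z": 0,"yaw": 0},
  ],
)

```text
t: 6.35
tool_pos: [0.5433, 0.0136, 0.0562]
tool_rot: [-1.571, -0.0, 1.646]
wrist_force: [-1.0, -2.5, -0.3]
opening: 0.0002
```

```bash
python3 look.py w5
python3 - <<'E'
import cv2
p=cv2.imread('pics/w5.png');cv2.imwrite('pics/z5.png',cv2.resize(p[45:135,390:510],None,fx=6,fy=6,interpolation=cv2.INTER_CUBIC))
E
```

```text
6.35 [542.8 -27.1  56.2] [-8.99907828e+01 -1.57488563e-02  9.43336637e+01] [-1.0014014  -2.48217568 -0.30691204]
```

View pics/z5.png

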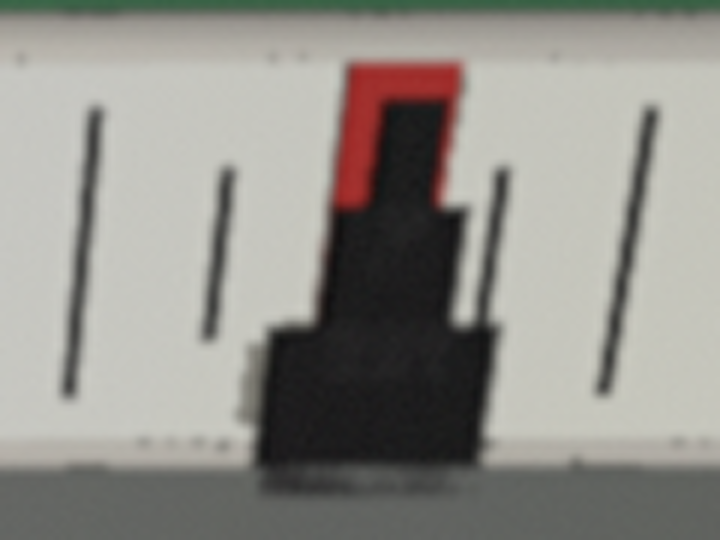

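Run:
```python
from h import *
T=np.load('w5.npz')['T']
pt=wpx(T,390+415.5/6-.4,45+102.5/6-.4,.025)
for z in (.02,.0205):
  m=(wpx(T,390+343/6,45+102/6,z)+wpx(T,390+457/6,45+102/6,z))/2
  print(sl(pt),sl(m))
```

```text
[451.6  47.9  25. ] [451.   49.4  20. ]
[451.6  47.9  25. ] [451.   49.2  20.5]
```

jog_arm(
  commands=[
    {"x": 0.06,"y": 0,"z": 0,"yaw": 0},
    {"x": 0.12,"y": 0,"z": 0,"yaw": 0},
    {"x": 0.12,"y": 0,"z": 0,"yaw": 0},
    {"x": 0.12,"y": 0,"z": 0,"yaw": 0},
    {"x": -0.6,"y": 0,"z": 0,"yaw": 0},
    {"x": -2,"y": 0,"z": 0,"yaw": 0},
    {"x": -3,"y": -3,"z": 0,"yaw": 0},
    {"x": -3,"y": -8,"z": 0,"yaw": 0},
    {"x": -3,"y": -12,"z": 0,"yaw": 0},
    {"x": -3,"y": -12,"z": 0,"yaw": 0},
  ],
)

```text
t: 7.65
tool_pos: [0.5474, -0.0169, 0.1808]
tool_rot: [-1.578, -0.001, 1.646]
wrist_force: [0.4, 0.9, -1.3]
opening: 0.0004
```

```bash
python3 look.py w6
python3 - <<'E'
from h import *
p=cv2.imread('pics/w6.png')
t,_=manip.grab_frame('top');t=t[:,:,::-1].copy();cv2.imwrite('pics/top6.png',t)
cv2.imwrite('pics/z6.png',cv2.resize(t[160:260,160:300],None,fx=5.6,fy=5.6,interpolation=cv2.INTER_CUBIC))
E
```

```text
7.65 [544.6 -57.9 180.8] [-9.04385519e+01 -5.45438931e-02  9.43077210e+01] [ 0.41469561  0.94920286 -1.29602927]
```

View pics/w6.png

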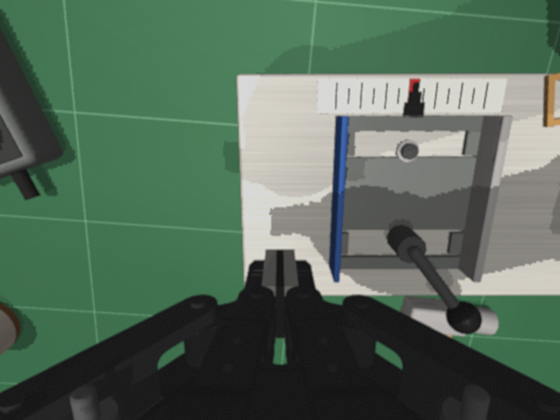

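View pics/z6.png

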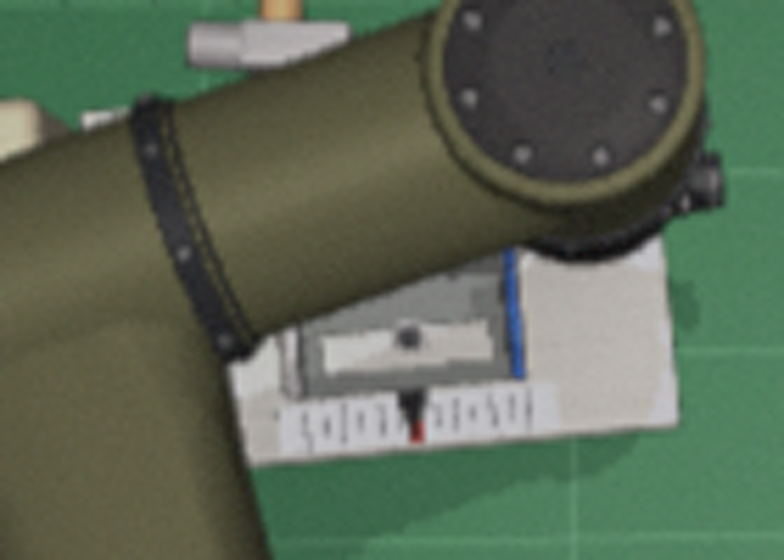

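jog_arm(
  commands=[
    {"x": 4,"y": 0,"z": -2,"yaw": 0},
    {"x": 9,"y": 0,"z": -5,"yaw": 0},
    {"x": 14,"y": 0,"z": -8,"yaw": 0},
    {"x": 17.5,"y": 0,"z": -9.7,"yaw": 0},
    {"x": 18.6,"y": 0,"z": -9.7,"yaw": 0},
    {"x": 18.6,"y": 0,"z": -9.7,"yaw": 0},
    {"x": 18.6,"y": 3,"z": -9.7,"yaw": 0},
    {"x": 18.6,"y": 5,"z": -9.7,"yaw": 0},
    {"x": 18.6,"y": 5,"z": -9.7,"yaw": 0},
    {"x": 18.6,"y": 5,"z": -9.7,"yaw": 0},
  ],
)

```text
t: 9.0
tool_pos: [0.6287, 0.1759, 0.1275]
tool_rot: [-1.572, -0.0, 1.646]
wrist_force: [-0.0, -0.8, 0.5]
opening: 0.0
```

```bash
python3 look.py w7
python3 - <<'E'
from h import *
t,_=manip.grab_frame('side');cv2.imwrite('pics/s7.png',t[:,:,::-1])
E
```

```text
9.0 [640.1 128.3 127.5] [-9.00793432e+01 -2.02055410e-03  9.43104424e+01] [-0.00950802 -0.81316648  0.45839996]
```

View pics/w7.png

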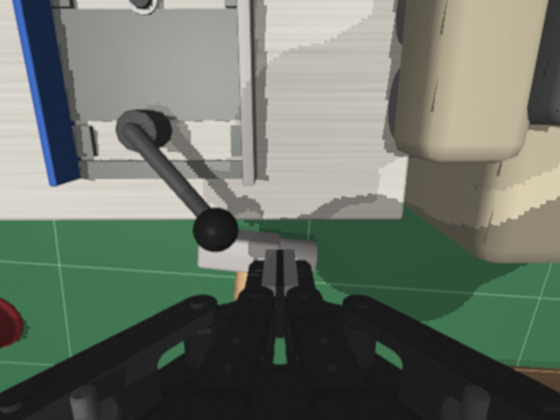

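View pics/s7.png

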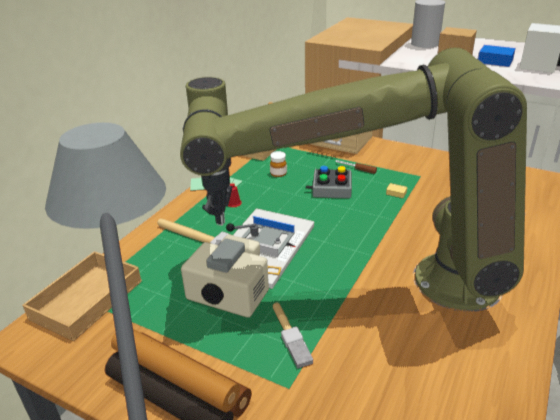

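Run:
```python
from h import *
L=np.load('w7.npz');T=L['T'];d=L['d']
print('ball',sl(wpx(T,215,230,.068)),'axis',sl(wpx(T,144,130,.068)))
c=manip.camera_info('wrist');f=210/np.tan(np.radians(c['fovy'])/2)
for u,v in [(300,254),(230,253),(310,248),(215,230),(10,320),(500,145)]:
    z=d[v,u];P=T@np.array([(u-c['cx'])/f*z,(v-c['cy'])/f*z,z,1]);print(u,v,sl(P[:3]))
```

```text
ball [634.2  90.9  68. ] axis [578.3  56.4  68. ]
300 254 [668.6 143.   24.2]
230 253 [667.5  91.8  25.2]
310 248 [665.6 150.6  20.1]
215 230 [629.8  93.4  80.2]
10 320 [735.7 -97.5   8.5]
500 145 [581.1 209.2 123. ]
```

jog_arm(
  commands=[
    {"x": 0,"y": 2,"z": 0,"yaw": 0},
    {"x": 0,"y": 4,"z": 0,"yaw": 0},
    {"x": 0,"y": 4.2,"z": 0,"yaw": 0},
    {"x": -0.8,"y": 4.2,"z": 0,"yaw": 0},
    {"x": -1.8,"y": 4.2,"z": 0,"yaw": 0},
    {"x": -2.8,"y": 4.2,"z": -0.3,"yaw": 0},
    {"x": -3.8,"y": 4.2,"z": -0.5,"yaw": 0},
    {"x": -4.8,"y": 4.2,"z": -0.7,"yaw": 0},
    {"x": -5.5,"y": 4.2,"z": -0.7,"yaw": 0},
    {"x": -5.5,"y": 4.2,"z": -0.7,"yaw": 0},
  ],
)

```text
t: 10.35
tool_pos: [0.6391, 0.121, 0.0843]
tool_rot: [-1.57, 0.0, 1.645]
wrist_force: [-0.6, 0.4, 0.5]
opening: 0.0
```

```bash
python3 look.py w8
```

```text
10.35 [646.4  72.8  84.3] [-8.99437608e+01  2.79528402e-02  9.42718731e+01] [-0.5986687   0.42495613  0.4746277 ]
```

View pics/w8.png

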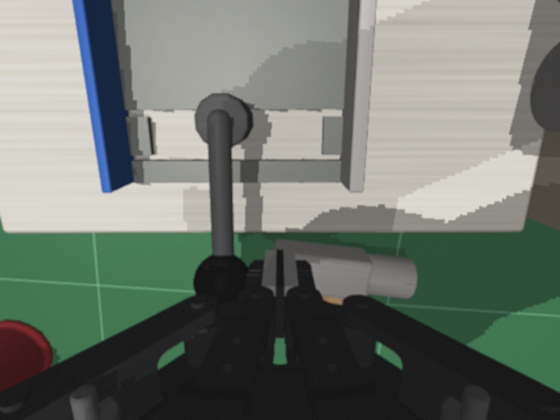

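jog_arm(
  commands=[
    {"x": -0.7,"y": 0,"z": 0,"yaw": 0},
    {"x": -1.4,"y": 0,"z": 0,"yaw": 0},
    {"x": -2.1,"y": 0,"z": 0.1,"yaw": 0},
    {"x": -2.8,"y": 0,"z": 0.3,"yaw": 0},
    {"x": -3.5,"y": 0,"z": 0.5,"yaw": 0},
    {"x": -4.1,"y": 0,"z": 0.7,"yaw": 0},
    {"x": -4.5,"y": 0,"z": 0.9,"yaw": 0},
    {"x": -4.7,"y": 0,"z": 1,"yaw": 0},
    {"x": -4.7,"y": 0,"z": 1,"yaw": 0},
    {"x": -4.7,"y": 0,"z": 1,"yaw": 0},
  ],
)

```text
t: 11.65
tool_pos: [0.6329, 0.0744, 0.0842]
tool_rot: [-1.57, 0.0, 1.646]
wrist_force: [-2.5, 2.3, 0.8]
opening: -0.0001
```

```bash
python3 look.py w9
```

```text
11.65 [636.7  26.8  84.2] [-8.99789815e+01  1.12072440e-02  9.43373143e+01] [-2.4673456   2.31038838  0.78837567]
```

View pics/w9.png

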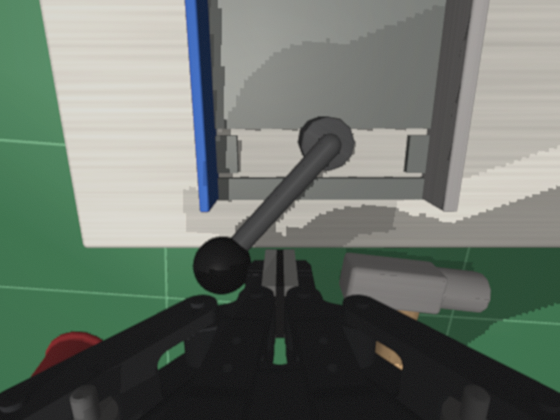

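Run:
```python
from h import *
T=np.load('w9.npz')['T']
b=sl(wpx(T,222,265,.068));print(b)
for ax in ((579,45),(579,47)):print(np.degrees(np.arctan2(b[1]-ax[1],b[0]-ax[0])))
```

```text
[6.318e+02 6.000e-01 6.800e+01]
-40.06078445787383
-41.30861401354875
```

jog_arm(
  commands=[
    {"x": -0.2,"y": 0,"z": 0,"yaw": 0},
    {"x": -0.4,"y": 0,"z": 0,"yaw": 0},
    {"x": -0.5,"y": 0,"z": 0,"yaw": 0},
    {"x": -0.5,"y": 0,"z": 0,"yaw": 0},
    {"x": 0.3,"y": 0,"z": 0,"yaw": 0},
    {"x": 1.5,"y": 0,"z": 0,"yaw": 0},
    {"x": 2,"y": -3,"z": 0,"yaw": 0},
    {"x": 2,"y": -9,"z": 0,"yaw": 0},
    {"x": 2,"y": -12,"z": 0,"yaw": 0},
    {"x": 2,"y": -12,"z": 0,"yaw": 0},
  ],
)

```text
t: 12.95
tool_pos: [0.6328, 0.0944, 0.2083]
tool_rot: [-1.577, -0.001, 1.646]
wrist_force: [0.2, -0.6, 0.5]
opening: -0.0002
```

```bash
python3 look.py w10
```

```text
12.95 [638.1  46.7 208.3] [-9.03537831e+01 -3.56389279e-02  9.43151502e+01] [ 0.18404508 -0.58647526  0.54004973]
```

View pics/w10.png

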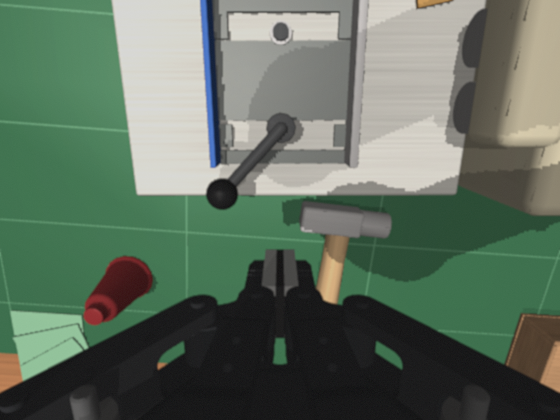

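jog_arm(
  commands=[
    {"x": -3,"y": 0,"z": 0.8,"yaw": 0},
    {"x": -8,"y": 0,"z": 2.1,"yaw": 0},
    {"x": -13.5,"y": 0,"z": 3.5,"yaw": 0},
    {"x": -19,"y": 0,"z": 5,"yaw": 0},
    {"x": -24.5,"y": 0,"z": 6.5,"yaw": 0},
    {"x": -30,"y": 0,"z": 8,"yaw": 0},
    {"x": -35,"y": 0,"z": 9.2,"yaw": 0},
    {"x": -38.5,"y": 0,"z": 10,"yaw": 0},
    {"x": -39.7,"y": 0,"z": 10.3,"yaw": 0},
    {"x": -39.7,"y": 0,"z": 10.3,"yaw": 0},
  ],
)

```text
t: 14.25
tool_pos: [0.5583, -0.3095, 0.2029]
tool_rot: [-1.569, -0.001, 1.645]
wrist_force: [1.1, -0.2, 1.0]
opening: 0.0
```

```bash
python3 look.py w11;python3 - <<'E'
from h import *
L=np.load('w11.npz');T=L['T']
p=cv2.imread('pics/w11.png');hsv=cv2.cvtColor(p,cv2.COLOR_BGR2HSV)
for n,(a,b) in dict(blue=(105,125),yellow=(24,33),green=(50,72),red=(0,6)).items():
    m=cv2.inRange(hsv,(a,130,80),(b,255,255));
    k,l,st,ce=cv2.connectedComponentsWithStats(m)
    for i in range(1,k):
        if st[i,4]>150: print(n,st[i],ce[i],np.round(wpx(T,*ce[i],.065),4))
t,_=manip.grab_frame('top');t=t[:,:,::-1];cv2.imwrite('pics/top11.png',t)
cv2.imwrite('pics/z11.png',cv2.resize(t[160:260,160:300],None,fx=5.6,fy=5.6,interpolation=cv2.INTER_CUBIC))
E
```

```text
14.25 [ 533.5 -350.5  202.9] [-8.98850839e+01 -4.26479954e-02  9.42620049e+01] [ 1.12409093 -0.2239802   0.97185014]
blue [264 156  33  33 847] [280.01770956 171.86540732] [ 0.5316 -0.3114  0.065 ]
yellow [238  79  33  34 319] [258.20062696  98.38244514] [ 0.478  -0.3316  0.065 ]
green [339 133  30  32 380] [357.91842105 151.40263158] [ 0.5112 -0.2523  0.065 ]
red [ 314   51   37   38 1090] [332.12477064  69.67981651] [ 0.4543 -0.2792  0.065 ]
```

View pics/w11.png

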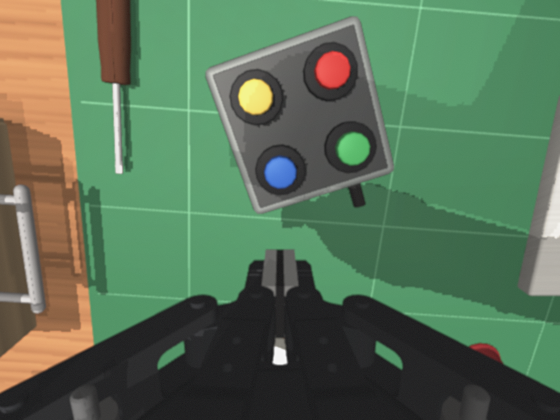

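View pics/z11.png

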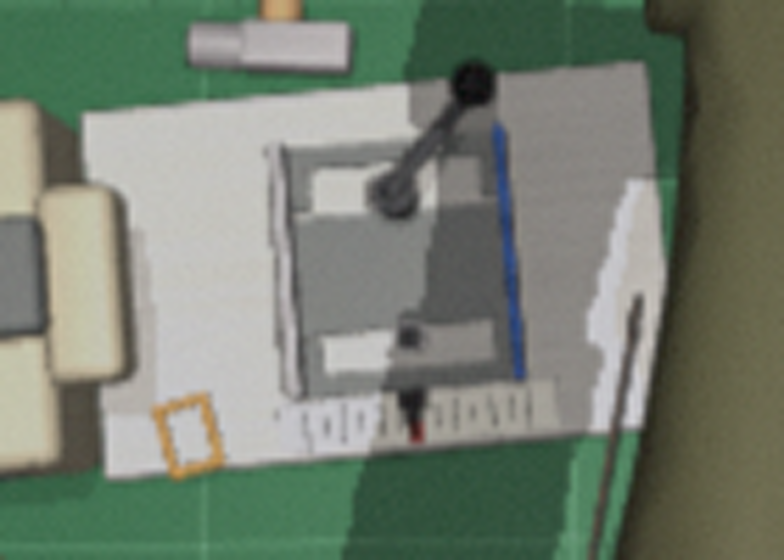

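jog_arm(
  commands=[
    {"x": -0.05,"y": 0,"z": 1.5,"yaw": 0},
    {"x": -0.05,"y": 2,"z": 2.7,"yaw": 0},
    {"x": -0.05,"y": 6,"z": 2.7,"yaw": 0},
    {"x": -0.05,"y": 9,"z": 2.7,"yaw": 0},
    {"x": -0.05,"y": 10.5,"z": 2.7,"yaw": 0},
    {"x": -0.05,"y": 11.2,"z": 2.7,"yaw": 0},
    {"x": -0.05,"y": 11.6,"z": 2.7,"yaw": 0},
    {"x": -0.05,"y": 12.0,"z": 2.7,"yaw": 0},
    {"x": -0.05,"y": 12.1,"z": 2.7,"yaw": 0},
    {"x": -0.05,"y": 12.1,"z": 2.7,"yaw": 0},
  ],
)

```text
t: 15.6
tool_pos: [0.5323, -0.3119, 0.0843]
tool_rot: [-1.572, 0.001, 1.647]
wrist_force: [-1.6, 1.0, 4.7]
opening: -0.0002
```

```bash
python3 look.py w12;python3 - <<'E'
from h import *
s=manip.sense();print(s['tool_pos'],s['wrist_force'])
E
```

```text
15.6 [ 507.5 -351.    84.3] [-9.00787036e+01  3.74391574e-02  9.43381413e+01] [-1.61275915  0.95341726  4.66123595]
[ 0.53232693 -0.31196513  0.08421853] [-1.16989246  1.3026959   4.20499223]
```

View pics/w12.png

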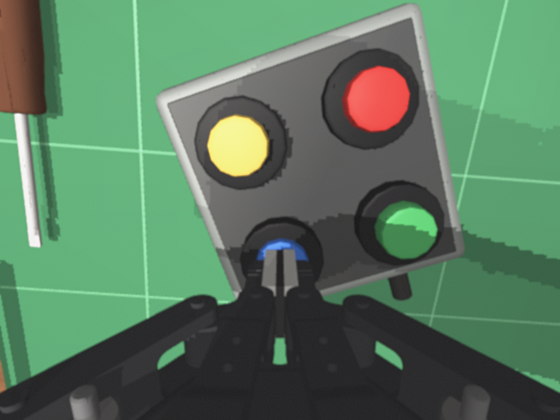

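jog_arm(
  commands=[
    {"x": 0,"y": 0.1,"z": 0,"yaw": 0},
    {"x": 0,"y": 0.2,"z": 0,"yaw": 0},
    {"x": 0,"y": 0.2,"z": 0,"yaw": 0},
    {"x": 0,"y": 0.2,"z": 0,"yaw": 0},
    {"x": 0,"y": 0.2,"z": 0,"yaw": 0},
    {"x": 0,"y": 0.2,"z": 0,"yaw": 0},
    {"x": 0,"y": 0.2,"z": 0,"yaw": 0},
    {"x": 0,"y": 0.2,"z": 0,"yaw": 0},
    {"x": 0,"y": 0.2,"z": 0,"yaw": 0},
    {"x": 0,"y": 0.2,"z": 0,"yaw": 0},
  ],
)

```text
t: 16.9
tool_pos: [0.5324, -0.312, 0.084]
tool_rot: [-1.573, 0.001, 1.647]
wrist_force: [-4.0, 3.7, 13.3]
opening: -0.0002
```

jog_arm(
  commands=[
    {"x": 0,"y": -1.5,"z": 0,"yaw": 0},
    {"x": 0,"y": -3.5,"z": 0,"yaw": 0},
    {"x": 0,"y": -4.5,"z": 0,"yaw": 0},
    {"x": 0,"y": -5,"z": 0,"yaw": 0},
    {"x": -0.9,"y": -5,"z": 2.5,"yaw": 0},
    {"x": -1.8,"y": -5,"z": 5.6,"yaw": 0},
    {"x": -1.8,"y": -5,"z": 5.6,"yaw": 0},
    {"x": -1.8,"y": -4,"z": 5.6,"yaw": 0},
    {"x": -1.8,"y": -3,"z": 5.6,"yaw": 0},
    {"x": -1.8,"y": -3,"z": 5.6,"yaw": 0},
  ],
)

```text
t: 18.15
tool_pos: [0.477, -0.3333, 0.1092]
tool_rot: [-1.568, -0.002, 1.647]
wrist_force: [0.3, -0.7, -0.1]
opening: 0.0002
```

```bash
python3 look.py w13
```

```text
18.15 [ 450.7 -368.2  109.2] [-8.98362054e+01 -9.34132016e-02  9.43542780e+01] [ 0.2577127  -0.65643221 -0.07868155]
```

View pics/w13.png

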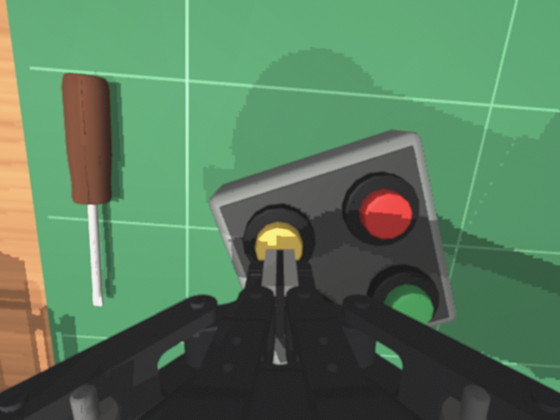

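jog_arm(
  commands=[
    {"x": 0,"y": 1,"z": 0,"yaw": 0},
    {"x": 0,"y": 1.7,"z": 0,"yaw": 0},
    {"x": 0,"y": 2.2,"z": 0,"yaw": 0},
    {"x": 0,"y": 2.6,"z": 0,"yaw": 0},
    {"x": 0,"y": 2.8,"z": 0,"yaw": 0},
    {"x": 0,"y": 2.9,"z": 0,"yaw": 0},
    {"x": 0,"y": 3,"z": 0,"yaw": 0},
    {"x": 0,"y": 3,"z": 0,"yaw": 0},
    {"x": 0,"y": 3,"z": 0,"yaw": 0},
    {"x": 0,"y": 3,"z": 0,"yaw": 0},
  ],
)

```text
t: 19.45
tool_pos: [0.4773, -0.334, 0.084]
tool_rot: [-1.571, 0.001, 1.647]
wrist_force: [-7.0, 6.9, 14.8]
opening: -0.0001
```

jog_arm(
  commands=[
    {"x": 0,"y": -1.5,"z": 0,"yaw": 0},
    {"x": 0,"y": -3.5,"z": 0,"yaw": 0},
    {"x": 0,"y": -4.5,"z": 0,"yaw": 0},
    {"x": 0,"y": -5,"z": 0,"yaw": 0},
    {"x": 3,"y": -5,"z": -1.5,"yaw": 0},
    {"x": 6.5,"y": -5,"z": -3.3,"yaw": 0},
    {"x": 7.5,"y": -5,"z": -3.9,"yaw": 0},
    {"x": 7.5,"y": -4,"z": -3.9,"yaw": 0},
    {"x": 7.5,"y": -3,"z": -3.9,"yaw": 0},
    {"x": 7.5,"y": -3,"z": -3.9,"yaw": 0},
  ],
)

```text
t: 20.7
tool_pos: [0.5094, -0.2568, 0.1094]
tool_rot: [-1.568, -0.001, 1.645]
wrist_force: [-0.8, 0.4, 0.1]
opening: 0.0001
```

```bash
python3 look.py w14
```

```text
20.7 [ 488.7 -294.3  109.4] [-8.98303309e+01 -5.64849067e-02  9.42577630e+01] [-0.75380069  0.36140862  0.13234032]
```

View pics/w14.png

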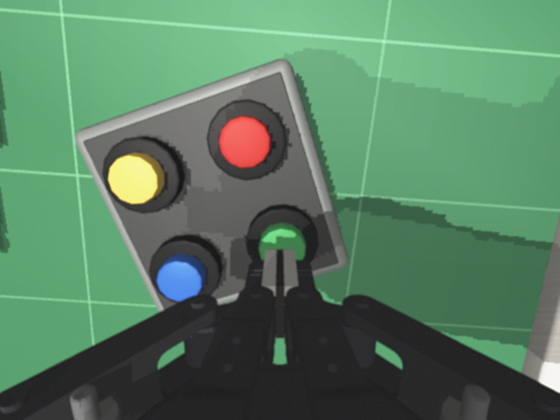

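Over green, centred; all others are up.

jog_arm(
  commands=[
    {"x": 0,"y": 1,"z": 0,"yaw": 0},
    {"x": 0,"y": 1.7,"z": 0,"yaw": 0},
    {"x": 0,"y": 2.2,"z": 0,"yaw": 0},
    {"x": 0,"y": 2.6,"z": 0,"yaw": 0},
    {"x": 0,"y": 2.8,"z": 0,"yaw": 0},
    {"x": 0,"y": 2.9,"z": 0,"yaw": 0},
    {"x": 0,"y": 3,"z": 0,"yaw": 0},
    {"x": 0,"y": 3,"z": 0,"yaw": 0},
    {"x": 0,"y": 3,"z": 0,"yaw": 0},
    {"x": 0,"y": 3,"z": 0,"yaw": 0},
  ],
)

```text
t: 22.0
tool_pos: [0.5104, -0.2563, 0.084]
tool_rot: [-1.571, 0.001, 1.647]
wrist_force: [-9.2, 5.6, 14.7]
opening: -0.0001
```

jog_arm(
  commands=[
    {"x": 0,"y": -1.5,"z": 0,"yaw": 0},
    {"x": 0,"y": -3.5,"z": 0,"yaw": 0},
    {"x": 0,"y": -6,"z": 0,"yaw": 0},
    {"x": 0,"y": -9,"z": 0,"yaw": 0},
    {"x": -3,"y": -11,"z": 0,"yaw": 0},
    {"x": -7,"y": -12,"z": 0,"yaw": 0},
    {"x": -11,"y": -12,"z": 0,"yaw": 0},
    {"x": -14,"y": -12,"z": 0,"yaw": 0},
    {"x": -14,"y": -12,"z": 0,"yaw": 0},
    {"x": -14,"y": -12,"z": 0,"yaw": 0},
  ],
)

```text
t: 23.25
tool_pos: [0.5213, -0.3957, 0.2016]
tool_rot: [-1.571, -0.0, 1.646]
wrist_force: [0.3, 0.0, 0.6]
opening: 0.0002
```

```bash
python3 look.py w15
python3 - <<'E'
from h import *
t,_=manip.grab_frame('top');t=t[:,:,::-1];cv2.imwrite('pics/top15.png',t)
cv2.imwrite('pics/z15.png',cv2.resize(t[160:260,160:300],None,fx=5.6,fy=5.6,interpolation=cv2.INTER_CUBIC))
E
```

```text
23.25 [ 490.2 -433.7  201.6] [-9.00174587e+01 -1.70826584e-03  9.43238872e+01] [0.2741461  0.00570758 0.61279682]
```

View pics/top15.png

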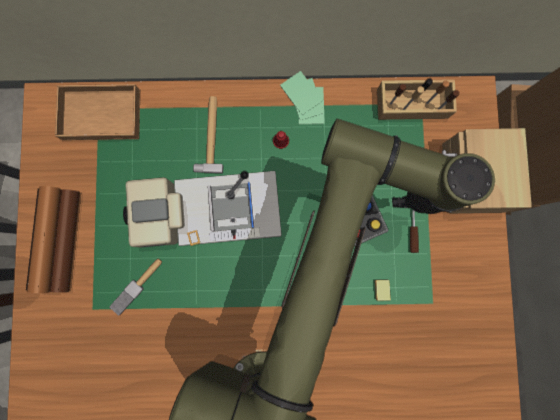

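View pics/z15.png

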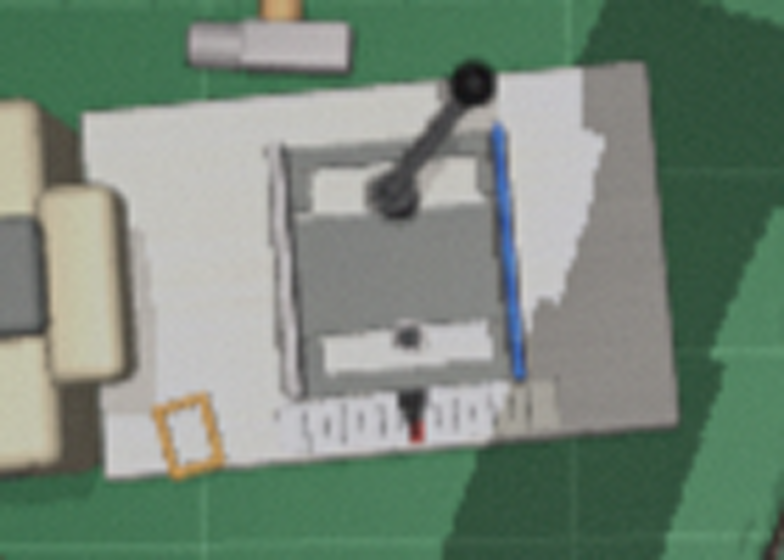

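View pics/w15.png

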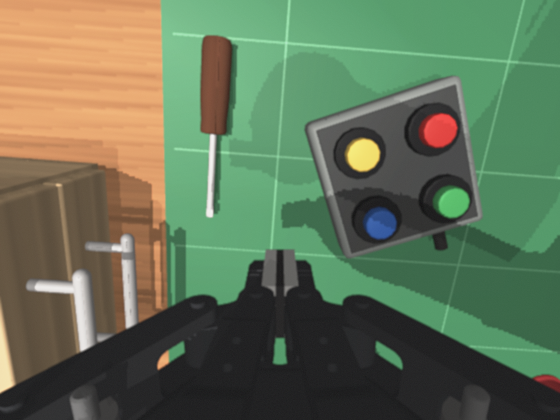

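Run:
```python
from workcell import manip
print(manip.sign_off(), manip.sense()['t'])
```

```text
the job is handed in; nothing more can be done
the job is handed in; nothing more can be done
```

I finished the setup and handed the job in; the last pictures were at about 23 s of the 64 s allowed. No verdict is reported, so what follows rests on my own checks.

- **Fence:** I pushed it by the blue lip until the pointer stood inside the red band. It measured 1.4 mm short of the middle, so I pushed a further 1.2 mm. The final top view shows it still in the band.
- **Clamp:** I swung the ball clockwise with the shut fingers. It measured about 40–41° of the 43° home angle, so I pushed 5 mm more. The last pictures show it still home. I did not measure the angle again after that last push.
- **Keys:** I pressed blue, yellow and green in that order. Each reached its end stop, with the force rising to 13–15 N at a steady depth, and I lifted clear before the next. The final wrist picture shows all four keys up. The red key was never touched.
- **Bystanders:** those I can see in the last pictures (mallet, buckle, cone, awl, brush and wax) look unmoved. The arm hides the glue jar in the last top view, so I could not check it at the end. The gripper was clear of everything, with about 0 N on the wrist.

Two checks disagreed along the way:
- The networks' points for the pointer, lip, clamp and ball were mostly wrong, so I measured those from pixels with the calibration.
- The wrist camera was about 2 mm off along the slitter's y axis, which I allowed for.

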